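Kit four rebored barrels with their pistons

ROBOT

A 7-joint arm with a two-finger parallel gripper is mounted at the origin on the work surface. World frame = base frame: x ahead of the robot, y to its left, z up, the work surface at z = 0. Lengths are in m, angles in degrees, forces in N, time in s.
With the tool pointing down it reaches from about 0.425 to 0.875 m from the base axis. Payload 4.7 kg.
Tool frame: the origin (TCP) lies midway between the tips of the shut fingers; the grasp point (between the pads) lies 19 mm behind it; z points along the fingers, y is the line along which they close (so a half turn about z gives the same grasp; the last joint's range is limited). The gripper opens to 87 mm and grips with 3 to 60 N. Pads are 19 mm wide; open, the fingers measure 117 mm over their backs; the gripper's body (75 mm by 190 mm) begins 51 mm behind the grasp point.
Start: joints at [0.808, 18.392, -4.016, 83.108, 1.295, 78.541, -3.26], TCP at [0.65, -0, 0.223] pointing down, gripper open.
Joint ranges: [-163.93, 163.93], [-17.29, 119.83], [-79.2, 71.16], [3.27, 140.29], [-89.18, 269.18], [5.43, 117.66], [-154.24, 154.24]. Speed limits (degrees/s): [147.25, 147.25, 180, 180, 180, 180, 180].

INTERFACE

Orientations are given as [roll, pitch, yaw] about the fixed x, y, z axes, in that order (R = Rz(yaw) Ry(pitch) Rx(roll)).
In Python, from cell import env gives the robot as it stands. The module is installed in compiled form; this text tells all that it offers.
- The arm moves only by the tool step_arm, never from a script. Its argument "rows" is a list of rows, each an object with "angular": the turn, a rotation vector about the tool's x, y, z in units of pi rad (1.0 is pi rad), a list of three; "slide": the shift along the tool's x, y, z in units of 500 mm (1.0 is 500 mm), a list of three; "jaw": the opening, from 0 (shut) to 1 (fully open). A call has 1 to 10 rows; each row shifts and turns the commanded pose from where the row before left it, along the tool's axes as they then stand; what a row does not reach is not made up. A row lasts 1/8 s, in which the tool goes at most 62.5 mm and 10.7 degrees, less where a joint would pass 70% of its speed; a pose out of reach is approached as far as the arm can. A call with a number of a shift or a turn outside -1 to 1 is refused whole. A call with a gripper value outside its range is refused whole. The fingers move at their own pace and stop on an object; "newtons" is the grip in N (left out, the last holds). Time passes only in rows, so rows that do not move let the fingers close. It gives the time, the measured TCP pose, the force, the opening and the grip force at its end, in the units of the state.
- env.get_obs(): the state, without advancing time (a new reading comes with each control period).
- env.read_camera(name): name is "scene" or "side" or "wrist"; returns the picture (480x640x3 uint8, red, green, blue); there is no depth.
- env.camera_info(name): a dict with "fx", "fy", "cx", "cy" (pixels), "k1" (the pictures are not rectified: a ray, as slopes to the right and down, at radius r is drawn at 1 + k1 r^2 times it, then the intrinsics apply), "R" (3x3) and "t" (3): a world point X has camera coordinates R X + t. Camera axes: x right, y down, z forward; pixel columns grow to the right and rows downward; lengths in m; the calibration is good to about 2 mm. A picture is of the moment at which its call begins: read the wrist's pose just before it. camera_info takes no time and is no camera call; for the wrist camera it gives the pose at the moment of the call.
- env.sign_off(): hands the job in; it is judged then, once.
The state is a dict: "time_s": time; "qpos": joint angles; "joint_velocities": joint speeds; "effort": joint torques, N m; "tool_pos": TCP position; "tool_rot": TCP orientation; "force": force on the tool from outside, world axes, zero at the start; "wrist_torque": the same for the moment, N m; "grip_width": finger opening in m; "grasp_force": force on a finger pad.
Only numpy, scipy, OpenCV 4.12 (cv2) and the standard library are available. Lean on these libraries where they do the work, as an engineer would, in place of code of your own. Each camera call takes 0.05 s, during which the arm holds its last target. There are 200 camera calls.

TASK

Four finned cylinder barrels are back from reboring, each in its own parts tray. Find the four loose pistons among the things on the bench and stand each one, crown up, flat on the floor of the tray whose barrel has the bore it fits (smallest piston with smallest bore, and so on up), in the empty half beside the barrel. Set the pistons down without dropping them, leave the ball bearing and the spark plug lying where they are, and let go of everything at the end.

Things in the scene. Friction and masses are not known exactly. Their poses are not given: they have to be found in the camera images.
- piston_39: the smallest piston, loose: a bright aluminium engine piston, a plain cylinder 39 mm in diameter and 36 mm tall, three dark ring grooves near its top, about 75 g. Starts standing crown up on the bench. Origin: centre of its underside; z up through the crown. Grip across the diameter from above, best along world y, where neighbours leave most room.
- piston_46: the second smallest piston, loose: a bright aluminium engine piston, a plain cylinder 46 mm in diameter and 40 mm tall, three dark ring grooves near its top, about 110 g. Starts standing crown up on the bench. Origin: centre of its underside; z up through the crown. Grip across the diameter from above, best along world y, where neighbours leave most room.
- piston_53: the second largest piston, loose: a bright aluminium engine piston, a plain cylinder 53 mm in diameter and 44 mm tall, three dark ring grooves near its top, about 150 g. Starts standing crown up on the bench. Origin: centre of its underside; z up through the crown. Grip across the diameter from above, best along world y, where neighbours leave most room.
- piston_60: the largest piston, loose: a bright aluminium engine piston, a plain cylinder 60 mm in diameter and 48 mm tall, three dark ring grooves near its top, about 200 g. Starts standing crown up on the bench. Origin: centre of its underside; z up through the crown. Grip across the diameter from above, best along world y, where neighbours leave most room.
- tray_39: fixed dark steel tray, 189 x 96 mm, of the smallest barrel (39 mm bore). Walls 12 mm high, 3 mm thick; floor 3 mm above the bench. Origin: on the bench under the middle of the empty half; its clear floor is y = +-45 mm across, x = -45 to +48 mm. x points along the tray to the fixed aluminium barrel, 67 mm square, 54 mm tall, centred at x = +92 mm, bore open upward (nothing fits in it).
- tray_46: fixed dark steel tray, 189 x 96 mm, of the second smallest barrel (46 mm bore). Walls 12 mm high, 3 mm thick; floor 3 mm above the bench. Origin: on the bench under the middle of the empty half; its clear floor is y = +-45 mm across, x = -45 to +48 mm. x points along the tray to the fixed aluminium barrel, 74 mm square, 60 mm tall, centred at x = +92 mm, bore open upward (nothing fits in it).
- tray_53: fixed dark steel tray, 189 x 96 mm, of the second largest barrel (53 mm bore). Walls 12 mm high, 3 mm thick; floor 3 mm above the bench. Origin: on the bench under the middle of the empty half; its clear floor is y = +-45 mm across, x = -45 to +48 mm. x points along the tray to the fixed aluminium barrel, 81 mm square, 66 mm tall, centred at x = +92 mm, bore open upward (nothing fits in it).
- tray_60: fixed dark steel tray, 189 x 96 mm, of the largest barrel (60 mm bore). Walls 12 mm high, 3 mm thick; floor 3 mm above the bench. Origin: on the bench under the middle of the empty half; its clear floor is y = +-45 mm across, x = -45 to +48 mm. x points along the tray to the fixed aluminium barrel, 88 mm square, 72 mm tall, centred at x = +92 mm, bore open upward (nothing fits in it).
- bearing: small steel ball bearing, 35 mm across, 11 mm high, lying flat on the bench between the pistons; to be left alone. Origin: centre of its underside.
- spark_plug: spark plug lying on its side on the bench between the pistons, 76 mm long, 21 mm over its hexagon, white insulator; to be left alone. Origin: on the bench under its middle, x along it towards the terminal. (A loose 26 mm socket and other things also lie about the bench; none is nearer than 60 mm to a piston's centre.)
Things that resemble listed ones, but are neither listed nor needed, are in the scene too. What is shaped like the piston_39 but orange or red is not meant.

How it is judged:
By the outcome, as a careful person would: the job done as asked, in the order asked, and still so for the second after the job is handed in, with the robot touching nothing.
It also fails if it takes over 109 s, if anything falls off the work surface, if the arm or the gripper's body presses on something with over 40 N, if the wrist force passes 120 N, or if a joint passes its speed limit or range.

## Working session

There is one attempt and no reset: what is moved stays moved. The work goes in short steps, Python scripts to look and compute and a tool call to move; the robot and the scene stay as the last step left them, time stands still between calls to the robot, and variables do not carry over. Pictures are saved under pics/ and viewed, at most 14 in all, crops included, and the job is handed in when it is done.

Besides the shell and the picture viewer there is one more tool, called after "Request:" as a command line: name --argument value ..., lists and objects as JSON in quotes. step_arm: Moves the arm, as the interface text tells. Shifts and turns lie within -1 to 1; 1 stands for 500 mm of shift or pi rad of turn. Its arguments: {"type":"object","properties":{"rows":{"type":"array"},"newtons":{"type":"number"}},"required":["rows"]}

```bash
mkdir -p pics; python3 - <<'E'
from cell import env
import cv2,numpy as np
for n in ("scene","side"):
    im=env.read_camera(n); cv2.imwrite(f"pics/{n}0.png",im[...,::-1])
    i=env.camera_info(n); print(n,i)
print(env.get_obs())
E
```

```text
scene {'fx': 433.55936849585436, 'fy': 433.55936849585436, 'cx': 318.8135943483887, 'cy': 239.57758350291468, 'k1': -0.01377065261866322, 'R': array([[-0.76128979,  0.64818851, -0.01701528],
       [ 0.40035281,  0.44924379, -0.79868495],
       [-0.5100544 , -0.61484281, -0.6015088 ]]), 't': array([ 0.35515578, -0.15187235,  1.06198242])}
side {'fx': 502.48348232612557, 'fy': 502.48348232612557, 'cx': 320.78226755647137, 'cy': 240.89520584651407, 'k1': -0.04340657341312711, 'R': array([[-0.95496858, -0.29658146,  0.00862814],
       [-0.21264664,  0.66384621, -0.71700043],
       [ 0.20692127, -0.68654763, -0.69701933]]), 't': array([0.43559867, 0.14882178, 0.83498285])}
{'time_s': 0.1, 'qpos': array([ 0.80704172, 18.43563591, -4.01667985, 83.16816791,  1.29527873,
       78.54228819, -3.2596492 ]), 'joint_velocities': array([-0.01380192, -0.09019273,  0.05866022, -0.1645465 , -0.13587157,
        0.01202363, -0.07379385]), 'effort': array([ 1.37795760e-04, -4.92569017e+01, -4.06077392e-01, -3.13399816e+01,
       -6.42974046e-02,  3.95253638e-02,  6.49213871e-05]), 'tool_pos': array([ 6.49492639e-01, -2.99630351e-05,  2.21559484e-01]), 'tool_rot': array([-1.79899163e+02,  5.45354045e-03,  9.00040595e+01]), 'force': array([-0.29038467, -0.0929566 , -0.30887297]), 'wrist_torque': array([-0.03042197,  0.01683462,  0.02266913]), 'grasp_force': 0.0, 'grip_width': 0.0872800046592088}
```

View pics/scene0.png

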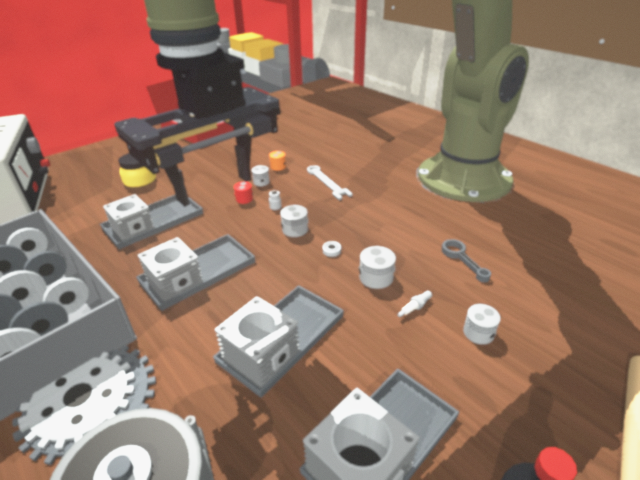

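View pics/side0.png

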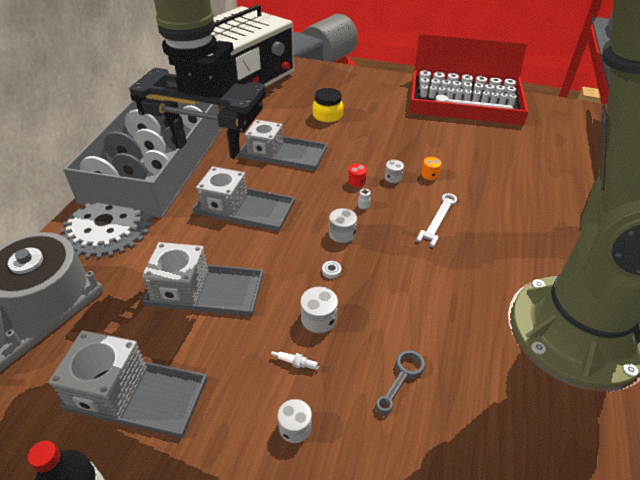

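Scene: four bright pistons at (261,176), (294,222), (377,267), (482,324), with red (243,193) and orange (277,160) lookalikes and a socket (274,200). Side view: the pistons are at (394,171), (343,225), (319,310), (295,421). The trays run in a row, with the barrels on the left.

```bash
cat > h.py <<'E'
from cell import env
import cv2,numpy as np
def und(info,uv):
    p=(np.asarray(uv,float)-[info['cx'],info['cy']])/[info['fx'],info['fy']]
    q=p.copy()
    for _ in range(8): q=p/(1+info['k1']*(q**2).sum(-1,keepdims=True))
    return q
def ray(info,uv):
    q=und(info,np.atleast_2d(uv)); d=np.c_[q,np.ones(len(q))]@info['R']
    return -info['R'].T@info['t'], d/np.linalg.norm(d,axis=1)[:,None]
def plane(info,uv,z):
    o,d=ray(info,uv); return o+d*((z-o[2])/d[:,2])[:,None]
def tri(i1,u1,i2,u2):
    A=np.zeros((3,3));b=np.zeros(3);rs=[]
    for i,u in((i1,u1),(i2,u2)):
        o,d=ray(i,u);P=np.eye(3)-np.outer(d[0],d[0]);A+=P;b+=P@o;rs.append((o,P))
    x=np.linalg.solve(A,b); return x,max(np.linalg.norm(P@(x-o)) for o,P in rs)
def bright(im):
    h=cv2.cvtColor(im,cv2.COLOR_RGB2HSV)
    m=((h[...,1]<75)&(h[...,2]>75)).astype(np.uint8)*255
    return cv2.morphologyEx(m,cv2.MORPH_CLOSE,np.ones((3,3)))
def dark(im):
    h=cv2.cvtColor(im,cv2.COLOR_RGB2HSV)
    return ((h[...,1]<75)).astype(np.uint8)*255
def blob(m,uv):
    cs,_=cv2.findContours(m,cv2.RETR_EXTERNAL,cv2.CHAIN_APPROX_NONE)
    return max(cs,key=lambda c:cv2.pointPolygonTest(c,tuple(map(float,uv)),True))
E
python3 - <<'E'
from h import *
I={n:env.camera_info(n) for n in("scene","side")}
M={n:cv2.imread(f"pics/{n}0.png")[...,::-1].copy() for n in I}
P={"scene":[(261,176),(294,222),(377,267),(482,324)],"side":[(394,171),(343,225),(319,310),(295,421)]}
for k in range(4):
    c={};w={}
    for n in I:
        b=blob(bright(M[n]),P[n][k]); m=cv2.moments(b); c[n]=(m['m10']/m['m00'],m['m01']/m['m00']); w[n]=cv2.boundingRect(b)
    x,r=tri(I['scene'],c['scene'],I['side'],c['side'])
    D=[w[n][2]/I[n]['fx']*(I[n]['R']@x+I[n]['t'])[2]*1e3 for n in I]
    print(k,x.round(4),"res",round(r,4),"diam",np.round(D),w)
for n in I:
    d=dark(M[n]); cs,_=cv2.findContours(d,cv2.RETR_EXTERNAL,cv2.CHAIN_APPROX_NONE)
    o=M[n][...,::-1].copy(); cv2.drawContours(o,[c for c in cs if cv2.contourArea(c)>300],-1,(0,255,0),1)
    cv2.imwrite(f"pics/{n}_c.png",o)
a=np.vstack([cv2.resize(cv2.imread("pics/scene_c.png")[60:480,80:520],(630,600))]);cv2.imwrite("pics/c1.png",a)
a=cv2.resize(cv2.imread("pics/side_c.png")[100:460,40:460],(700,600));cv2.imwrite("pics/c2.png",a)
E
```

```text
0 [ 0.3847 -0.3201  0.0163] res 0.0005 diam [73. 45.] {'scene': (240, 165, 30, 24), 'side': (384, 160, 20, 23)}
1 [ 0.446  -0.11    0.0256] res 0.0061 diam [84. 55.] {'scene': (268, 190, 41, 48), 'side': (329, 208, 28, 35)}
2 [0.426  0.11   0.0258] res 0.0001 diam [67. 63.] {'scene': (359, 245, 38, 45), 'side': (300, 286, 38, 47)}
3 [0.4004 0.3037 0.022 ] res 0.0003 diam [58. 48.] {'scene': (463, 303, 38, 42), 'side': (277, 399, 35, 44)}
```

View pics/c2.png

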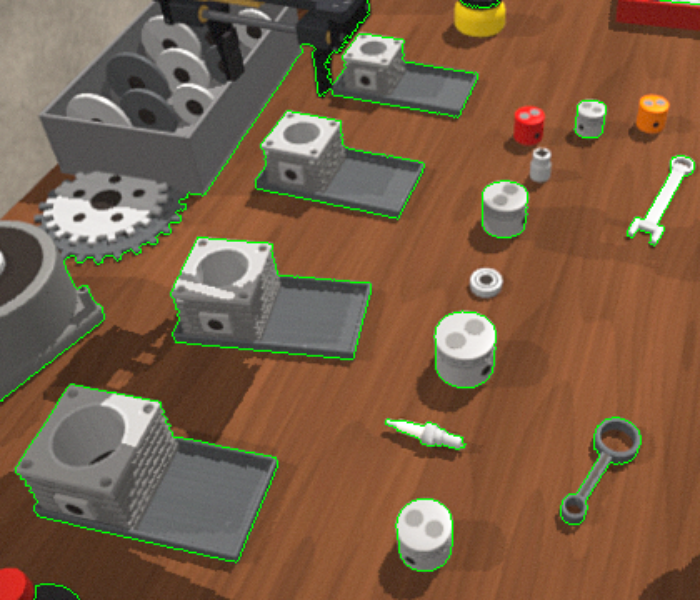

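Four bright pistons are cleanly outlined. By side width and height they rank (394,171)=39, (295,421)=46, (343,225)=53, (319,310)=60. Orange and red lookalikes and the 26 mm socket are excluded by colour and size. Now I'll measure the trays and barrels.

```bash
python3 - <<'E'
from h import *
i=env.camera_info("side"); j=env.camera_info("scene")
f=lambda L:np.array(L,float)*0.6+[40,100]
T={'A':([(476,73),(459,117)],[(352,37),(405,40),(388,72),(344,65)]),
'B':([(425,163),(399,217)],[(287,112),(342,122),(325,162),(263,148)]),
'C':([(371,284),(354,357)],[(197,238),(272,242),(263,298),(175,290)]),
'D':([(277,458),(238,560)],[(70,385),(160,405),(125,480),(18,462)])}
for k,(e,b) in T.items():
    e=f(e); p=plane(i,e[:1],.012)[0];q=plane(i,e[1:],0.0)[0]
    s=[]
    for z in(.054,.06,.066,.072):
        B=plane(i,f(b),z); s.append((round(np.linalg.norm(B-np.roll(B,1,0),axis=1).mean()*1e3),B.mean(0)[:2].round(3)))
    m=(p+q)[:2]/2
    print(k,p.round(3),q.round(3),"w",np.linalg.norm((p-q)[:2]).round(3),"mid",m.round(3))
    print(s)
E
```

```text
A [ 0.563 -0.382  0.012] [ 0.559 -0.289  0.   ] w 0.094 mid [ 0.561 -0.336]
[(74, array([ 0.697, -0.324])), (74, array([ 0.693, -0.315])), (73, array([ 0.689, -0.306])), (72, array([ 0.685, -0.298]))]
B [ 0.565 -0.167  0.012] [ 0.566 -0.075  0.   ] w 0.092 mid [ 0.566 -0.121]
[(78, array([ 0.706, -0.124])), (78, array([ 0.702, -0.117])), (77, array([ 0.698, -0.11 ])), (76, array([ 0.694, -0.103]))]
C [0.552 0.046 0.012] [0.536 0.135 0.   ] w 0.091 mid [0.544 0.091]
[(82, array([0.687, 0.103])), (82, array([0.683, 0.108])), (81, array([0.68 , 0.113])), (80, array([0.676, 0.118]))]
D [0.553 0.271 0.012] [0.546 0.363 0.   ] w 0.093 mid [0.55  0.317]
[(87, array([0.701, 0.318])), (86, array([0.697, 0.321])), (85, array([0.693, 0.323])), (84, array([0.689, 0.326]))]
```

View pics/c1.png

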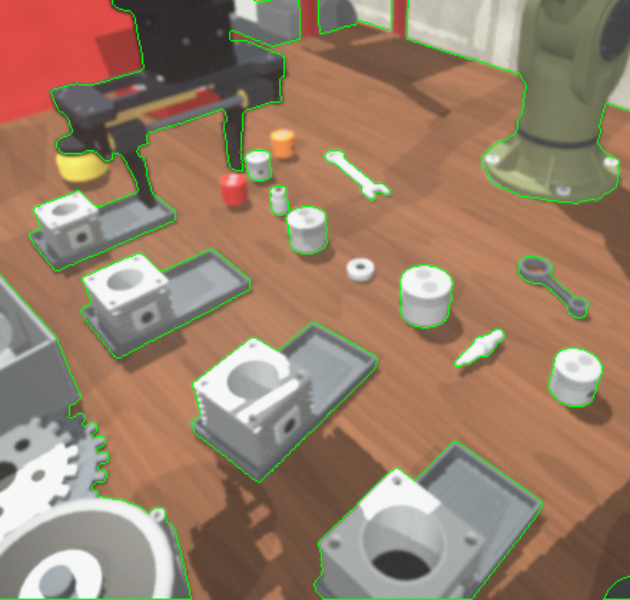

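Barrel tops measure 73 < 78 < 81 < 85 mm, so in the side view from the top down the trays are 39, 46, 53 and 60. Their origins are about A(.609,-.332), B(.614,-.120), C(.591,.099) and D(.598,.320). Next I'll refine the pistons and confirm them in one crop.

```bash
python3 - <<'E'
from h import *
I={n:env.camera_info(n) for n in("scene","side")}
M={n:cv2.imread(f"pics/{n}0.png")[...,::-1].copy() for n in I}
P={"scene":[(261,176),(294,222),(377,267),(482,324)],"side":[(394,171),(343,225),(319,310),(295,421)]}
H=[.036,.044,.048,.040]
for k in range(4):
    c={}
    for n in I:
        b=blob(dark(M[n]),P[n][k]); m=cv2.moments(b); c[n]=(m['m10']/m['m00'],m['m01']/m['m00'])
        w=cv2.minAreaRect(b)[1]; x=plane(I[n],[c[n]],H[k]/2)[0]
        print(k,n,x.round(4),"w mm",round(cv2.boundingRect(b)[2]/I[n]['fx']*(I[n]['R']@x+I[n]['t'])[2]*1e3,1))
    x,r=tri(I['scene'],c['scene'],I['side'],c['side']); print('  tri',x.round(4),round(r,4))
for n,u in(("red",(357,177)),("orange",(431,169)),("socket",(365,201)),("bearing",(331,269)),("plug",(296,361))): print(n,plane(I['side'],[u],.012)[0].round(3))
o=cv2.resize(M['side'][140:460,230:460,::-1],None,fx=1.8,fy=1.8,interpolation=cv2.INTER_CUBIC);cv2.imwrite("pics/z.png",o)
E
```

```text
0 scene [ 0.3047 -0.8057  0.018 ] w mm 609.6
0 side [ 0.3843 -0.317   0.018 ] w mm 44.6
  tri [ 0.4299 -0.3664  0.094 ] 0.1015
1 scene [ 0.4395 -0.1238  0.022 ] w mm 85.2
1 side [ 0.445  -0.1049  0.022 ] w mm 54.8
  tri [ 0.4458 -0.11    0.0255] 0.0061
2 scene [0.4245 0.1088 0.024 ] w mm 67.0
2 side [0.4265 0.1086 0.024 ] w mm 62.9
  tri [0.426  0.11   0.0258] 0.0001
3 scene [0.3986 0.3032 0.02  ] w mm 57.9
3 side [0.4007 0.3025 0.02  ] w mm 48.5
  tri [0.4004 0.3037 0.022 ] 0.0003
red [ 0.458 -0.278  0.012]
orange [ 0.306 -0.359  0.012]
socket [ 0.422 -0.202  0.012]
bearing [0.435 0.005 0.012]
plug [0.432 0.207 0.012]
```

View pics/z.png

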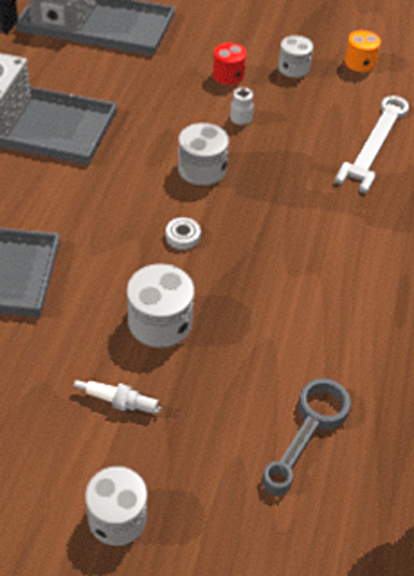

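Request:
step_arm --rows '[{"angular": [0,0,0.0556],"slide": [0,0,0],"jaw": 1},{"angular": [0,0,0.0556],"slide": [0,0,0],"jaw": 1},{"angular": [0,0,0.0556],"slide": [0,0,0],"jaw": 1},{"angular": [0,0,0.0556],"slide": [0,0,0],"jaw": 1},{"angular": [0,0,0.0556],"slide": [0,0,0],"jaw": 1},{"angular": [0,0,0.0556],"slide": [0,0,0],"jaw": 1},{"angular": [0,0,0.0556],"slide": [0,0,0],"jaw": 1},{"angular": [0,0,0.0556],"slide": [0,0,0],"jaw": 1},{"angular": [0,0,0.0552],"slide": [0,0,0],"jaw": 1},{"angular": [0,0,0],"slide": [0,0,0],"jaw": 1}]'

```text
time_s: 1.35
tool_pos: [0.6497, 0.0, 0.222]
tool_rot: [180.0, 0.1, 0.1]
force: [-0.0, 1.2, -0.1]
grip_width: 0.087
grasp_force: 0.0
```

The crop confirms the four bright pistons, with two crown pads each; the red and orange ones are decoys, and the socket at crop (241,107) is much smaller. I'll start with the 53 piston.

Request:
step_arm --rows '[{"angular": [0,0,0],"slide": [-0.082,0.0424,0.0248],"jaw": 1},{"angular": [0,0,0],"slide": [-0.082,0.0424,0.0248],"jaw": 1},{"angular": [0,0,0],"slide": [-0.082,0.0424,0.0248],"jaw": 1},{"angular": [0,0,0],"slide": [-0.082,0.0424,0.0248],"jaw": 1},{"angular": [0,0,0],"slide": [-0.082,0.0424,0.0248],"jaw": 1},{"angular": [0,0,0],"slide": [0,0,0],"jaw": 1},{"angular": [0,0,0],"slide": [0,0,0],"jaw": 1}]'

```text
time_s: 2.22
tool_pos: [0.4458, -0.1057, 0.1611]
tool_rot: [-180.0, -0.1, 0.1]
force: [0.5, -0.4, -0.5]
grip_width: 0.0868
grasp_force: 0.0
```

```bash
python3 - <<'E'
from h import *
s=env.get_obs(); print(s['tool_pos'],s['tool_rot']); i=env.camera_info("wrist"); im=env.read_camera("wrist")
print(i['R'].round(3),-i['R'].T@i['t'])
cv2.imwrite("pics/w1.png",im[...,::-1])
E
```

```text
[ 0.44579405 -0.10569764  0.16108003] [-1.79992798e+02 -9.13996985e-02  1.20722333e-01]
[[ 0.004 -1.    -0.   ]
 [-0.962 -0.004  0.273]
 [-0.273 -0.001 -0.962]] [ 0.52094221 -0.10591995  0.322341  ]
```

View pics/w1.png

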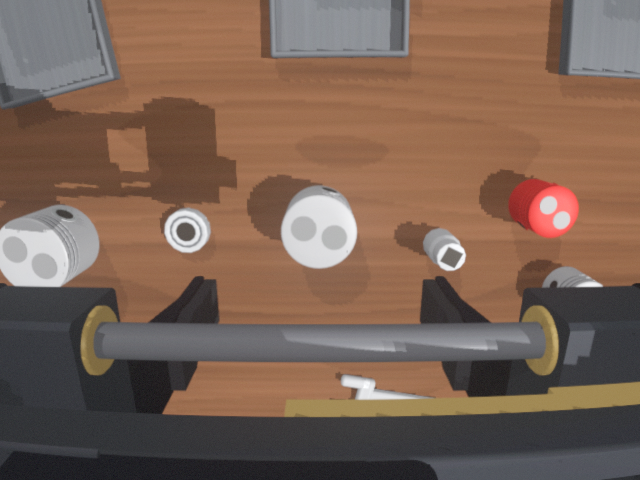

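The wrist view shows the 53 piston at (318,228) with its crown at about (320,232). The near rim corners of tray B are at (273,57) and (408,53), and tray C's corner is at (117,77).

```bash
python3 - <<'E'
from h import *
i=env.camera_info("wrist"); im=cv2.imread("pics/w1.png")[...,::-1].copy()
b=blob(bright(im),(318,228)); m=cv2.moments(b); c=(m['m10']/m['m00'],m['m01']/m['m00'])
print(c,cv2.boundingRect(b),plane(i,[c],.022)[0].round(4))
for a in range(0,1):
    x,y,w,h=cv2.boundingRect(b); print(plane(i,[(x,y+h/2),(x+w,y+h/2),(x+w/2,y+h)],.044).round(4))
print(plane(i,[(273,57),(408,53),(117,77),(563,74)],.012).round(4))
E
```

```text
(318.5044310171198, 227.34236320913055) (280, 185, 78, 84) [ 0.4419 -0.1056  0.022 ]
[[ 0.4478 -0.0789  0.044 ]
 [ 0.4481 -0.1329  0.044 ]
 [ 0.417  -0.1061  0.044 ]]
[[ 0.5632 -0.073   0.012 ]
 [ 0.5668 -0.1681  0.012 ]
 [ 0.5517  0.0413  0.012 ]
 [ 0.5568 -0.2846  0.012 ]]
```

Request:
step_arm --rows '[{"angular": [0,0,0],"slide": [-0.004,0,0.07],"jaw": 1},{"angular": [0,0,0],"slide": [0,0,0.09],"jaw": 1},{"angular": [0,0,0],"slide": [0,0,0.08],"jaw": 1},{"angular": [0,0,0],"slide": [0,0,0.05],"jaw": 1},{"angular": [0,0,0],"slide": [0,0,0],"jaw": 1},{"angular": [0,0,0],"slide": [0,0,0],"jaw": 0.5},{"angular": [0,0,0],"slide": [0,0,0],"jaw": 0.5},{"angular": [0,0,0],"slide": [0,0,0],"jaw": 0.4},{"angular": [0,0,0],"slide": [0,0,0],"jaw": 0.4},{"angular": [0,0,0],"slide": [0,0,0],"jaw": 0.4}]' --newtons 25

```text
time_s: 3.52
tool_pos: [0.4433, -0.106, 0.016]
tool_rot: [-180.0, -0.0, -0.0]
force: [-0.3, 0.3, 3.3]
grip_width: 0.0523
grasp_force: 25.0
```

Request:
step_arm --rows '[{"angular": [0,0,0],"slide": [0,0,-0.04],"jaw": 0.4},{"angular": [0,0,0],"slide": [0,0,-0.07],"jaw": 0.4},{"angular": [0,0,0],"slide": [0,0,-0.06],"jaw": 0.4},{"angular": [0,0,0],"slide": [0.0591,-0.0812,0],"jaw": 0.4},{"angular": [0,0,0],"slide": [0.0591,-0.0812,0],"jaw": 0.4},{"angular": [0,0,0],"slide": [0.0591,-0.0812,0],"jaw": 0.4},{"angular": [0,0,0],"slide": [0.0591,-0.0812,0],"jaw": 0.4},{"angular": [0,0,0],"slide": [0.0591,-0.0812,0],"jaw": 0.4},{"angular": [0,0,0],"slide": [0,0,0],"jaw": 0.4},{"angular": [0,0,0],"slide": [0,0,0],"jaw": 0.4}]'

```text
time_s: 4.78
tool_pos: [0.59, 0.0963, 0.0996]
tool_rot: [179.9, 0.1, 0.0]
force: [-0.2, -0.2, -2.1]
grip_width: 0.0527
grasp_force: 25.0
```

```bash
python3 - <<'E'
from h import *
cv2.imwrite("pics/s2.png",env.read_camera("side")[60:480,40:460,::-1])
E
```

```text
(no output)
```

View pics/s2.png

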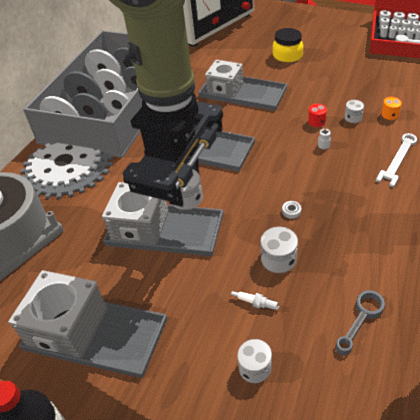

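The piston is held level over tray C's empty half, at crop (190,190). Lowering it.

Request:
step_arm --rows '[{"angular": [0,0,0],"slide": [0.001,0,0.06],"jaw": 0.4},{"angular": [0,0,0],"slide": [0,0,0.06],"jaw": 0.4},{"angular": [0,0,0],"slide": [0,0,0.03],"jaw": 0.4},{"angular": [0,0,0],"slide": [0,0,0.006],"jaw": 0.4},{"angular": [0,0,0],"slide": [0,0,0.003],"jaw": 0.4},{"angular": [0,0,0],"slide": [0,0,0],"jaw": 0.4},{"angular": [0,0,0],"slide": [0,0,0],"jaw": 0.4}]'

```text
time_s: 5.7
tool_pos: [0.5919, 0.0971, 0.0219]
tool_rot: [-180.0, -0.1, 0.0]
force: [-0.5, 0.1, -1.7]
grip_width: 0.0525
grasp_force: 25.0
```

Request:
step_arm --rows '[{"angular": [0,0,0],"slide": [0,0,0.002],"jaw": 0.4},{"angular": [0,0,0],"slide": [0,0,0.002],"jaw": 0.4},{"angular": [0,0,0],"slide": [0,0,0],"jaw": 0.4}]'

```text
time_s: 6.08
tool_pos: [0.5913, 0.097, 0.0191]
tool_rot: [180.0, -0.0, 0.0]
force: [-0.8, 0.2, -0.5]
grip_width: 0.0524
grasp_force: 25.0
```

Request:
step_arm --rows '[{"angular": [0,0,0],"slide": [0,0,0.001],"jaw": 0.4},{"angular": [0,0,0],"slide": [0,0,0],"jaw": 0.4}]'

```text
time_s: 6.32
tool_pos: [0.5914, 0.097, 0.0191]
tool_rot: [-180.0, -0.0, 0.0]
force: [-2.3, -0.4, 4.4]
grip_width: 0.0525
grasp_force: 25.0
```

Request:
step_arm --rows '[{"angular": [0,0,0],"slide": [0,0,0],"jaw": 0.7},{"angular": [0,0,0],"slide": [0,0,0],"jaw": 0.8},{"angular": [0,0,0],"slide": [0,0,0],"jaw": 0.8},{"angular": [0,0,0],"slide": [0,0,-0.062],"jaw": 0.8},{"angular": [0,0,0],"slide": [0,0,-0.11],"jaw": 1},{"angular": [0,0,0],"slide": [0,0,-0.11],"jaw": 1},{"angular": [0,0,0],"slide": [-0.11,-0.008,0],"jaw": 1},{"angular": [0,0,0],"slide": [-0.11,-0.008,0],"jaw": 1},{"angular": [0,0,0],"slide": [-0.11,-0.008,0],"jaw": 1},{"angular": [0,0,0],"slide": [0,0,0],"jaw": 1}]'

```text
time_s: 7.58
tool_pos: [0.4227, 0.1092, 0.1591]
tool_rot: [180.0, 0.1, 0.1]
force: [0.9, 0.2, 0.2]
grip_width: 0.0871
grasp_force: 0.0
```

```bash
cat >> h.py <<'E'
def crown(h,R):
    s=env.get_obs(); i=env.camera_info("wrist"); im=env.read_camera("wrist")
    o=-i['R'].T@i['t']; tp=s['tool_pos']; print("tcp",tp.round(4),s['tool_rot'].round(2))
    X=i['R']@np.array([tp[0],tp[1],h])+i['t']; u=(i['cx']+i['fx']*X[0]/X[2],i['cy']+i['fy']*X[1]/X[2])
    b=blob(bright(im),u); x,y,w,hh=cv2.boundingRect(b)
    L,Rr,B=plane(i,[(x,y+hh*.55),(x+w,y+hh*.55),(x+w/2,y+hh)],h)
    print("pix",(x,y,w,hh),"width",(L[1]-Rr[1]).round(4),"centre",(B[0]+R).round(4),((L[1]+Rr[1])/2).round(4))
    cv2.imwrite("pics/wl.png",im[...,::-1]); return i,im
E
python3 -c "
from h import *
crown(.048,.03)"
```

```text
tcp [0.4227 0.1092 0.1591] [1.7998e+02 8.0000e-02 1.4000e-01]
pix (276, 172, 90, 97) width 0.0609 centre 0.4253 0.1074
```

Request:
step_arm --rows '[{"angular": [0,0,0],"slide": [0.004,0.002,0.07],"jaw": 1},{"angular": [0,0,0],"slide": [0,0,0.09],"jaw": 1},{"angular": [0,0,0],"slide": [0,0,0.08],"jaw": 1},{"angular": [0,0,0],"slide": [0,0,0.042],"jaw": 1},{"angular": [0,0,0],"slide": [0,0,0],"jaw": 1},{"angular": [0,0,0],"slide": [0,0,0],"jaw": 0.6},{"angular": [0,0,0],"slide": [0,0,0],"jaw": 0.5},{"angular": [0,0,0],"slide": [0,0,0],"jaw": 0.5},{"angular": [0,0,0],"slide": [0,0,0],"jaw": 0.5}]'

```text
time_s: 8.75
tool_pos: [0.4289, 0.1082, 0.0193]
tool_rot: [-180.0, -0.1, 0.0]
force: [0.1, -0.3, 2.5]
grip_width: 0.0595
grasp_force: 25.0
```

Request:
step_arm --rows '[{"angular": [0,0,0],"slide": [0,0,-0.04],"jaw": 0.5},{"angular": [0,0,0],"slide": [0,0,-0.07],"jaw": 0.5},{"angular": [0,0,0],"slide": [0,0,-0.06],"jaw": 0.5},{"angular": [0,0,0],"slide": [0.0567,-0.0707,0],"jaw": 0.5},{"angular": [0,0,0],"slide": [0.0567,-0.0707,0],"jaw": 0.5},{"angular": [0,0,0],"slide": [0.0567,-0.0707,0],"jaw": 0.5},{"angular": [0,0,0],"slide": [0.0567,-0.0707,0],"jaw": 0.5},{"angular": [0,0,0],"slide": [0.0567,-0.0707,0],"jaw": 0.5},{"angular": [0,0,0],"slide": [0.0567,-0.0707,0],"jaw": 0.5},{"angular": [0,0,0],"slide": [0,0,0],"jaw": 0.5}]'

```text
time_s: 10.0
tool_pos: [0.5982, 0.3236, 0.1018]
tool_rot: [-179.9, 0.1, 0.2]
force: [-1.7, -0.5, -2.4]
grip_width: 0.0596
grasp_force: 25.0
```

```bash
python3 - <<'E'
from h import *
print(env.get_obs()['tool_pos'],env.get_obs()['tool_rot'])
i=env.camera_info("side"); im=env.read_camera("side")
cv2.imwrite("pics/s3.png",cv2.resize(im[160:460,20:360,::-1],None,fx=1.7,fy=1.7))
E
```

```text
[0.59817952 0.32357868 0.10179035] [-1.79929908e+02  8.94780648e-02  2.02333544e-01]
```

View pics/s3.png

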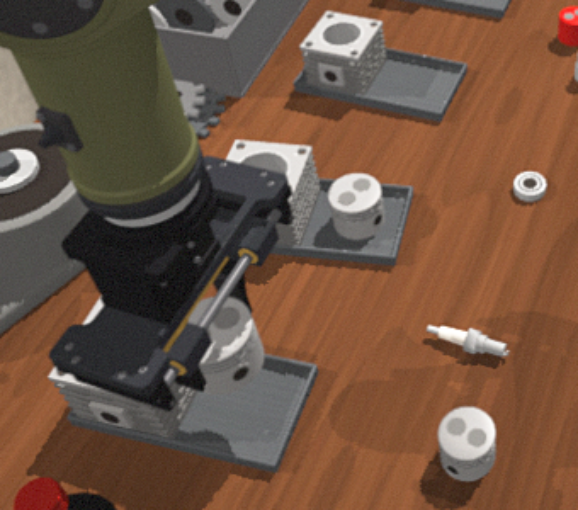

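The 53 piston stands well in tray C at crop (355,205). The 60 piston is held over tray D. Lowering.

Request:
step_arm --rows '[{"angular": [0,0,0],"slide": [0,0.006,0.06],"jaw": 0.5},{"angular": [0,0,0],"slide": [0,0,0.06],"jaw": 0.5},{"angular": [0,0,0],"slide": [0,0,0.03],"jaw": 0.5},{"angular": [0,0,0],"slide": [0,0,0.006],"jaw": 0.5},{"angular": [0,0,0],"slide": [0,0,0.002],"jaw": 0.5},{"angular": [0,0,0],"slide": [0,0,0],"jaw": 0.5},{"angular": [0,0,0],"slide": [0,0,0],"jaw": 0.5}]'

```text
time_s: 10.92
tool_pos: [0.5989, 0.3174, 0.0256]
tool_rot: [-180.0, -0.1, 0.0]
force: [-0.6, 0.8, -1.9]
grip_width: 0.0595
grasp_force: 25.0
```

Request:
step_arm --rows '[{"angular": [0,0,0],"slide": [0,0,0.002],"jaw": 0.5},{"angular": [0,0,0],"slide": [0,0,0.002],"jaw": 0.5},{"angular": [0,0,0],"slide": [0,0,0],"jaw": 0.5}]'

```text
time_s: 11.3
tool_pos: [0.5983, 0.3171, 0.0225]
tool_rot: [180.0, 0.0, 0.0]
force: [-0.1, -0.2, -1.9]
grip_width: 0.0594
grasp_force: 25.0
```

Request:
step_arm --rows '[{"angular": [0,0,0],"slide": [0,0,0.002],"jaw": 0.5},{"angular": [0,0,0],"slide": [0,0,0],"jaw": 0.5},{"angular": [0,0,0],"slide": [0,0,0],"jaw": 0.5}]'

```text
time_s: 11.68
tool_pos: [0.5984, 0.3171, 0.0224]
tool_rot: [180.0, -0.0, 0.0]
force: [-4.2, -1.5, 6.0]
grip_width: 0.0595
grasp_force: 25.0
```

Request:
step_arm --rows '[{"angular": [0,0,0],"slide": [0,0,0],"jaw": 0.8},{"angular": [0,0,0],"slide": [0,0,0],"jaw": 0.9},{"angular": [0,0,0],"slide": [0,0,0],"jaw": 0.9},{"angular": [0,0,0],"slide": [0,0,-0.061],"jaw": 0.9},{"angular": [0,0,0],"slide": [0,0,-0.107],"jaw": 1},{"angular": [0,0,0],"slide": [0,0,-0.107],"jaw": 1},{"angular": [0,0,0],"slide": [-0.099,0.007,0],"jaw": 1},{"angular": [0,0,0],"slide": [-0.099,0.007,0],"jaw": 1},{"angular": [0,0,0],"slide": [-0.099,0.007,0],"jaw": 1},{"angular": [0,0,0],"slide": [-0.099,0.007,0],"jaw": 1}]'

```text
time_s: 12.92
tool_pos: [0.3989, 0.303, 0.1591]
tool_rot: [-180.0, -0.0, 0.0]
force: [-0.0, 0.8, -0.1]
grip_width: 0.087
grasp_force: 0.0
```

Request:
step_arm --rows '[{"angular": [0,0,0],"slide": [0,0,0],"jaw": 1},{"angular": [0,0,0],"slide": [0,0,0],"jaw": 1}]'

```text
time_s: 13.18
tool_pos: [0.4013, 0.3032, 0.1595]
tool_rot: [-180.0, -0.1, -0.0]
force: [0.2, 0.8, -0.6]
grip_width: 0.0869
grasp_force: 0.0
```

```bash
python3 -c "
from h import *
crown(.040,.023)"
```

```text
tcp [0.4013 0.3032 0.1595] [-1.7996e+02 -1.0000e-01 -1.0000e-02]
pix (287, 189, 67, 73) width 0.0469 centre 0.3995 0.3018
```

Request:
step_arm --rows '[{"angular": [0,0,0],"slide": [-0.003,0.002,0.07],"jaw": 1},{"angular": [0,0,0],"slide": [0,0,0.09],"jaw": 1},{"angular": [0,0,0],"slide": [0,0,0.08],"jaw": 1},{"angular": [0,0,0],"slide": [0,0,0.049],"jaw": 1},{"angular": [0,0,0],"slide": [0,0,0],"jaw": 0.8},{"angular": [0,0,0],"slide": [0,0,0],"jaw": 0.5},{"angular": [0,0,0],"slide": [0,0,0],"jaw": 0.4},{"angular": [0,0,0],"slide": [0,0,0],"jaw": 0.4},{"angular": [0,0,0],"slide": [0,0,0],"jaw": 0.4},{"angular": [0,0,0],"slide": [0,0,0],"jaw": 0.4}]'

```text
time_s: 14.48
tool_pos: [0.3993, 0.3024, 0.0152]
tool_rot: [-180.0, -0.1, 0.0]
force: [0.1, -0.2, 4.1]
grip_width: 0.0455
grasp_force: 25.0
```

Request:
step_arm --rows '[{"angular": [0,0,0],"slide": [0,0,-0.06],"jaw": 0.4},{"angular": [0,0,0],"slide": [0,0,-0.09],"jaw": 0.4},{"angular": [0,0,0],"slide": [0,0,-0.08],"jaw": 0.4},{"angular": [0,0,0],"slide": [0.0476,0.0936,0],"jaw": 0.4},{"angular": [0,0,0],"slide": [0.0476,0.0936,0],"jaw": 0.4},{"angular": [0,0,0],"slide": [0.0476,0.0936,0],"jaw": 0.4},{"angular": [0,0,0],"slide": [0.0476,0.0936,0],"jaw": 0.4},{"angular": [0,0,0],"slide": [0.0476,0.0936,0],"jaw": 0.4},{"angular": [0,0,0],"slide": [0.0476,0.0936,0],"jaw": 0.4},{"angular": [0,0,0],"slide": [0.0476,0.0936,0],"jaw": 0.4}]'

```text
time_s: 15.72
tool_pos: [0.5657, -0.027, 0.1292]
tool_rot: [-180.0, 0.0, 0.0]
force: [-0.4, -0.4, -0.2]
grip_width: 0.0451
grasp_force: 25.0
```

Request:
step_arm --rows '[{"angular": [0,0,0],"slide": [0.0476,0.0936,0],"jaw": 0.4},{"angular": [0,0,0],"slide": [0.0476,0.0936,0],"jaw": 0.4},{"angular": [0,0,0],"slide": [0,0,0],"jaw": 0.4},{"angular": [0,0,0],"slide": [0,0,0],"jaw": 0.4},{"angular": [0,0,0],"slide": [0,0,0],"jaw": 0.4}]'

```text
time_s: 16.35
tool_pos: [0.6127, -0.1171, 0.1293]
tool_rot: [-179.9, 0.0, 0.1]
force: [0.4, -0.3, -1.1]
grip_width: 0.0454
grasp_force: 25.0
```

Request:
step_arm --rows '[{"angular": [0,0,0],"slide": [0,0.002,0.08],"jaw": 0.4},{"angular": [0,0,0],"slide": [0,0,0.08],"jaw": 0.4},{"angular": [0,0,0],"slide": [0,0,0.04],"jaw": 0.4},{"angular": [0,0,0],"slide": [0,0,0.012],"jaw": 0.4},{"angular": [0,0,0],"slide": [0,0,0.004],"jaw": 0.4},{"angular": [0,0,0],"slide": [0,0,0],"jaw": 0.4},{"angular": [0,0,0],"slide": [0,0,0],"jaw": 0.4}]'

```text
time_s: 17.23
tool_pos: [0.614, -0.1203, 0.0228]
tool_rot: [180.0, -0.1, -0.0]
force: [-0.7, 0.5, -1.7]
grip_width: 0.0455
grasp_force: 25.0
```

Request:
step_arm --rows '[{"angular": [0,0,0],"slide": [0,0,0.002],"jaw": 0.4},{"angular": [0,0,0],"slide": [0,0,0.002],"jaw": 0.4},{"angular": [0,0,0],"slide": [0,0,0],"jaw": 0.4}]'

```text
time_s: 17.6
tool_pos: [0.613, -0.1201, 0.0195]
tool_rot: [180.0, 0.0, -0.0]
force: [0.0, -0.7, -0.8]
grip_width: 0.0452
grasp_force: 25.0
```

Request:
step_arm --rows '[{"angular": [0,0,0],"slide": [0,0,0.002],"jaw": 0.4},{"angular": [0,0,0],"slide": [0,0,0],"jaw": 0.4},{"angular": [0,0,0],"slide": [0,0,0],"jaw": 0.4}]'

```text
time_s: 17.98
tool_pos: [0.6131, -0.1201, 0.0186]
tool_rot: [180.0, -0.0, 0.0]
force: [-0.1, 0.4, -2.4]
grip_width: 0.0453
grasp_force: 25.0
```

Request:
step_arm --rows '[{"angular": [0,0,0],"slide": [0,0,0.0015],"jaw": 0.4},{"angular": [0,0,0],"slide": [0,0,0],"jaw": 0.4},{"angular": [0,0,0],"slide": [0,0,0],"jaw": 0.4}]'

```text
time_s: 18.35
tool_pos: [0.6132, -0.1202, 0.0182]
tool_rot: [180.0, -0.0, -0.0]
force: [-2.1, 0.2, 2.7]
grip_width: 0.0451
grasp_force: 25.0
```

Request:
step_arm --rows '[{"angular": [0,0,0],"slide": [0,0,0],"jaw": 0.65},{"angular": [0,0,0],"slide": [0,0,0],"jaw": 0.75},{"angular": [0,0,0],"slide": [0,0,0],"jaw": 0.75},{"angular": [0,0,0],"slide": [0,0,-0.064],"jaw": 0.75},{"angular": [0,0,0],"slide": [0,0,-0.11],"jaw": 0.8},{"angular": [0,0,0],"slide": [0,0,-0.11],"jaw": 0.8}]'

```text
time_s: 19.1
tool_pos: [0.6128, -0.1201, 0.161]
tool_rot: [180.0, 0.0, 0.0]
force: [0.1, 0.5, 0.3]
grip_width: 0.069
grasp_force: 0.0
```

Request:
step_arm --rows '[{"angular": [0,0,0],"slide": [-0.076,0.066,0],"jaw": 0.8},{"angular": [0,0,0],"slide": [-0.076,0.066,0],"jaw": 0.8},{"angular": [0,0,0],"slide": [-0.076,0.066,0],"jaw": 0.8},{"angular": [0,0,0],"slide": [-0.076,0.066,0],"jaw": 0.8},{"angular": [0,0,0],"slide": [-0.076,0.066,0],"jaw": 0.8},{"angular": [0,0,0],"slide": [-0.076,0.066,0],"jaw": 0.8},{"angular": [0,0,0],"slide": [0,0,0],"jaw": 0.8},{"angular": [0,0,0],"slide": [0,0,0],"jaw": 0.8}]'

```text
time_s: 20.1
tool_pos: [0.3856, -0.3177, 0.16]
tool_rot: [-180.0, -0.1, 0.0]
force: [0.6, -0.3, 0.2]
grip_width: 0.0693
grasp_force: 0.0
```

```bash
python3 -c "
from h import *
crown(.036,.0195)"
```

```text
tcp [ 0.3856 -0.3177  0.16  ] [-1.7998e+02 -6.0000e-02  0.0000e+00]
pix (291, 195, 57, 63) width 0.0405 centre 0.3817 -0.3185
```

View pics/wl.png

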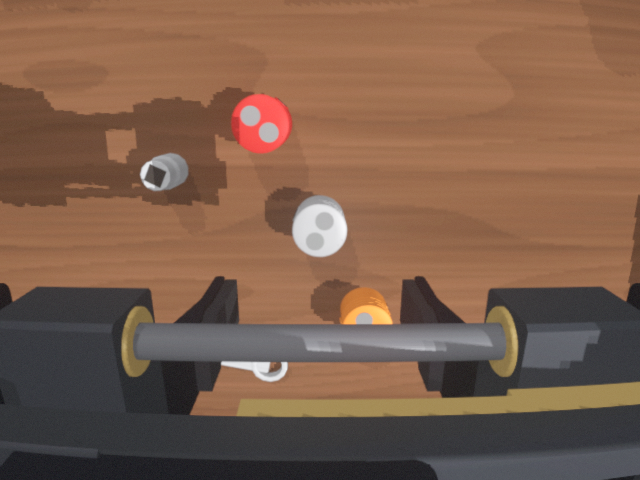

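The wrist view shows the 39 piston at (320,227), with the red piston (262,124), the orange piston (365,312) and the socket (165,172) clear of the fingers.

Request:
step_arm --rows '[{"angular": [0,0,0],"slide": [-0.005,0.001,0.07],"jaw": 0.8},{"angular": [0,0,0],"slide": [0,0,0.09],"jaw": 0.8},{"angular": [0,0,0],"slide": [0,0,0.08],"jaw": 0.8},{"angular": [0,0,0],"slide": [0,0,0.052],"jaw": 0.8},{"angular": [0,0,0],"slide": [0,0,0],"jaw": 0.7},{"angular": [0,0,0],"slide": [0,0,0],"jaw": 0.4},{"angular": [0,0,0],"slide": [0,0,0],"jaw": 0.3},{"angular": [0,0,0],"slide": [0,0,0],"jaw": 0.3},{"angular": [0,0,0],"slide": [0,0,0],"jaw": 0.3},{"angular": [0,0,0],"slide": [0,0,0],"jaw": 0.3}]'

```text
time_s: 21.4
tool_pos: [0.3834, -0.319, 0.0149]
tool_rot: [180.0, -0.1, 0.0]
force: [-0.4, 1.3, 6.1]
grip_width: 0.0384
grasp_force: 25.0
```

Request:
step_arm --rows '[{"angular": [0,0,0],"slide": [0,0,-0.06],"jaw": 0.3},{"angular": [0,0,0],"slide": [0,0,-0.07],"jaw": 0.3},{"angular": [0,0,0],"slide": [0,0,-0.06],"jaw": 0.3},{"angular": [0,0,0],"slide": [0.09,0.0044,0],"jaw": 0.3},{"angular": [0,0,0],"slide": [0.09,0.0044,0],"jaw": 0.3},{"angular": [0,0,0],"slide": [0.09,0.0044,0],"jaw": 0.3},{"angular": [0,0,0],"slide": [0.09,0.0044,0],"jaw": 0.3},{"angular": [0,0,0],"slide": [0.09,0.0044,0],"jaw": 0.3},{"angular": [0,0,0],"slide": [0,0,0],"jaw": 0.3},{"angular": [0,0,0],"slide": [0,0,0],"jaw": 0.3}]'

```text
time_s: 22.65
tool_pos: [0.6063, -0.3299, 0.108]
tool_rot: [-180.0, 0.1, -0.0]
force: [0.3, -0.3, -1.5]
grip_width: 0.0382
grasp_force: 25.0
```

```bash
python3 - <<'E'
from h import *
im=env.read_camera("side")
cv2.imwrite("pics/s4.png",cv2.resize(im[60:460,40:420,::-1],None,fx=1.5,fy=1.5))
E
```

```text
(no output)
```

View pics/s4.png

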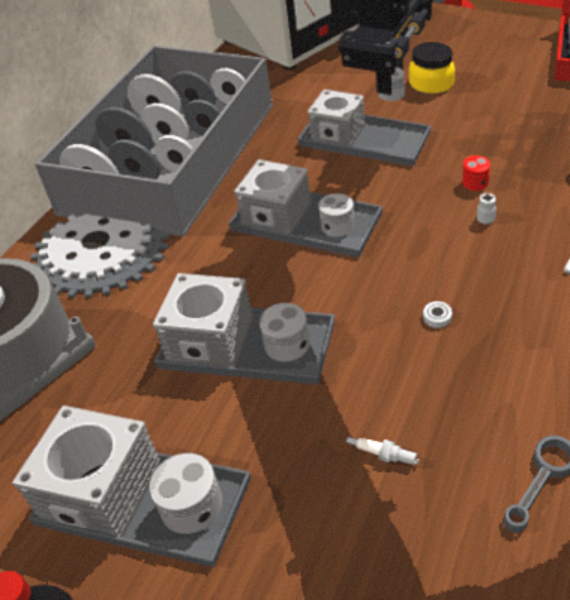

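Three pistons stand in their trays, at crop (336,215), (284,332) and (185,492). The last one is over tray A. The bearing and plug are undisturbed.

Request:
step_arm --rows '[{"angular": [0,0,0],"slide": [0,0,0.06],"jaw": 0.3},{"angular": [0,0,0],"slide": [0,0,0.07],"jaw": 0.3},{"angular": [0,0,0],"slide": [0,0,0.03],"jaw": 0.3},{"angular": [0,0,0],"slide": [0,0,0.009],"jaw": 0.3},{"angular": [0,0,0],"slide": [0,0,0.004],"jaw": 0.3},{"angular": [0,0,0],"slide": [0,0,0],"jaw": 0.3},{"angular": [0,0,0],"slide": [0,0,0],"jaw": 0.3}]'

```text
time_s: 23.58
tool_pos: [0.6082, -0.3299, 0.0234]
tool_rot: [180.0, -0.1, 0.0]
force: [0.4, -0.1, -1.4]
grip_width: 0.0383
grasp_force: 25.0
```

Request:
step_arm --rows '[{"angular": [0,0,0],"slide": [0,0,0.001],"jaw": 0.3},{"angular": [0,0,0],"slide": [0,0,0.001],"jaw": 0.3},{"angular": [0,0,0],"slide": [0,0,0],"jaw": 0.3}]'

```text
time_s: 23.95
tool_pos: [0.6076, -0.3296, 0.0213]
tool_rot: [180.0, 0.0, 0.0]
force: [-0.9, -0.3, -1.0]
grip_width: 0.0384
grasp_force: 25.0
```

Request:
step_arm --rows '[{"angular": [0,0,0],"slide": [0,0,0.003],"jaw": 0.3},{"angular": [0,0,0],"slide": [0,0,0.002],"jaw": 0.3},{"angular": [0,0,0],"slide": [0,0,0],"jaw": 0.3},{"angular": [0,0,0],"slide": [0,0,0],"jaw": 0.3}]'

```text
time_s: 24.45
tool_pos: [0.6076, -0.3297, 0.0188]
tool_rot: [180.0, -0.0, -0.0]
force: [0.3, -0.8, -0.6]
grip_width: 0.0386
grasp_force: 25.0
```

Request:
step_arm --rows '[{"angular": [0,0,0],"slide": [0,0,0.0015],"jaw": 0.3},{"angular": [0,0,0],"slide": [0,0,0],"jaw": 0.3},{"angular": [0,0,0],"slide": [0,0,0],"jaw": 0.3}]'

```text
time_s: 24.82
tool_pos: [0.6076, -0.3297, 0.0181]
tool_rot: [180.0, -0.0, 0.0]
force: [1.0, -0.8, -0.6]
grip_width: 0.0381
grasp_force: 25.0
```

Request:
step_arm --rows '[{"angular": [0,0,0],"slide": [0,0,0.0015],"jaw": 0.3},{"angular": [0,0,0],"slide": [0,0,0],"jaw": 0.3},{"angular": [0,0,0],"slide": [0,0,0],"jaw": 0.3}]'

```text
time_s: 25.2
tool_pos: [0.6076, -0.3297, 0.0179]
tool_rot: [-180.0, -0.0, 0.0]
force: [-3.1, 2.8, 6.0]
grip_width: 0.0382
grasp_force: 25.0
```

Contact with the tray floor, so I'll release and rise.

Request:
step_arm --rows '[{"angular": [0,0,0],"slide": [0,0,0],"jaw": 0.55},{"angular": [0,0,0],"slide": [0,0,0],"jaw": 0.65},{"angular": [0,0,0],"slide": [0,0,0],"jaw": 0.65},{"angular": [0,0,0],"slide": [0,0,-0.05],"jaw": 0.65},{"angular": [0,0,0],"slide": [0,0,-0.11],"jaw": 0.7},{"angular": [0,0,0],"slide": [0,0,-0.11],"jaw": 0.8},{"angular": [0,0,0],"slide": [0,0,-0.1],"jaw": 0.8},{"angular": [0,0,0],"slide": [0,0,-0.04],"jaw": 0.8},{"angular": [0,0,0],"slide": [0,0,0],"jaw": 0.8},{"angular": [0,0,0],"slide": [0,0,0],"jaw": 0.8}]'

```text
time_s: 26.45
tool_pos: [0.6067, -0.3289, 0.2197]
tool_rot: [-179.9, 0.2, 0.0]
force: [0.1, -0.3, -0.1]
grip_width: 0.0697
grasp_force: 0.0
```

```bash
python3 - <<'E'
from h import *
im=env.read_camera("side")
cv2.imwrite("pics/s5.png",cv2.resize(im[60:460,40:420,::-1],None,fx=1.5,fy=1.5))
E
```

```text
(no output)
```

View pics/s5.png

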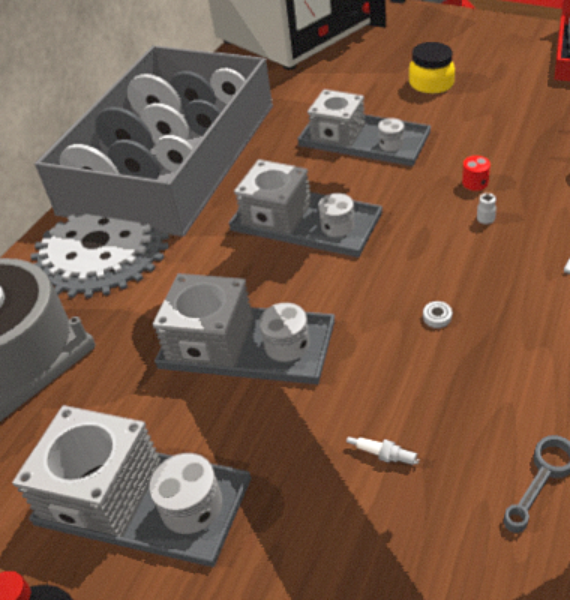

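All four pistons stand crown up in their matching trays, at crop (390,133), (336,215), (284,332) and (185,492). The bearing (437,314) and plug (383,451) have not moved, and the gripper is empty.

```bash
python3 -c "
from cell import env
print(env.sign_off())"
```

```text
the job is handed in; nothing more can be done
None
```

All four pistons stand crown up in the trays of the bores they fit, the bearing and spark plug are where they lay, the gripper is empty and clear, and the job was handed in at about 26.5 s.

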